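# Switch on the microscope photo station

## Task

Switch on the microscope station with light fingertip presses in this order: the red button on the black power unit, then the yellow button on the grey lamp unit, then the blue button on the white camera unit, each pushed gently all the way in, where it stays. Do not push a button before the one ahead of it is in, do not pick up, tip or shove the units, leave the loose optics and the slide box where they are, and finish clear of everything.

Things in the scene. Friction and masses are not known exactly. Their poses are not given: they have to be found in the camera images.
- power_unit: The power unit: black box with two sockets on its face, loose on the table on rubber feet; 90 (its x) x 100 (its y) mm, 45 mm high without the button, 0.55 to 1.1 kg. Origin: centre of its underside; z up; its face looks along its -x.
- power_top (a point): Centre of the top of the red round push button (32 mm across) in the middle of the power unit's top. Fully out it stands 18 mm above the unit's top; pushed straight down it travels 10 mm to a stop, still 8 mm proud. The cap is cushioned: under the finger it gives a further 0.4 mm per newton, up to 6 mm, and comes back when let go. The point moves with the button; z up.
- power_button (a joint): How far the red button is pushed in (m): 0 fully out, 0.010 fully in. It has no spring: it yields at about 3 N (a little more if pushed fast) after the cushion has given 1 mm, and stays where it is left. It starts 0 to 2 mm in.
- lamp_unit: The lamp unit: grey box with cooling fins and an aluminium dial on its face, loose on the table on rubber feet; 90 (its x) x 100 (its y) mm, 60 mm high without the button, 0.55 to 1.1 kg. Origin: centre of its underside; z up; its face looks along its -x.
- lamp_top (a point): Centre of the top of the yellow round push button (32 mm across) in the middle of the lamp unit's top. Fully out it stands 18 mm above the unit's top; pushed straight down it travels 10 mm to a stop, still 8 mm proud. The cap is cushioned: under the finger it gives a further 0.4 mm per newton, up to 6 mm, and comes back when let go. The point moves with the button; z up.
- lamp_button (a joint): How far the yellow button is pushed in (m): 0 fully out, 0.010 fully in. It has no spring: it yields at about 3 N (a little more if pushed fast) after the cushion has given 1 mm, and stays where it is left. It starts 0 to 2 mm in.
- camera_unit: The camera unit: white box with a dark screen on its face, loose on the table on rubber feet; 90 (its x) x 100 (its y) mm, 75 mm high without the button, 0.55 to 1.1 kg. Origin: centre of its underside; z up; its face looks along its -x.
- camera_top (a point): Centre of the top of the blue round push button (32 mm across) in the middle of the camera unit's top. Fully out it stands 18 mm above the unit's top; pushed straight down it travels 10 mm to a stop, still 8 mm proud. The cap is cushioned: under the finger it gives a further 0.4 mm per newton, up to 6 mm, and comes back when let go. The point moves with the button; z up.
- camera_button (a joint): How far the blue button is pushed in (m): 0 fully out, 0.010 fully in. It has no spring: it yields at about 3 N (a little more if pushed fast) after the cushion has given 1 mm, and stays where it is left. It starts 0 to 2 mm in.
- eyepiece: Bystander: dark steel microscope eyepiece standing upright, 35 mm across, 56 mm high, loose. Origin: centre of its underside.
- objective: Bystander: brass microscope objective standing upright, 32 mm across, 46 mm high, loose. Origin: centre of its underside.
- slide_box: Bystander: closed wooden slide box, 60 (x) x 90 (y) x 24 mm high, loose. Origin: centre of its underside.
- filter_ring: Bystander: aluminium filter ring lying flat, 48 mm across, 34 mm hole, 12 mm high, loose. Origin: centre of its underside.
There are look-alikes about, which are no part of the job. Leave any green or purple look-alike of the camera_unit alone.

How it is judged:
By the outcome, as a careful person would: the job done as asked, in the order asked, and still so for the second after the job is handed in, with the robot touching nothing.
It also fails if it takes over 54 s, if anything falls off the work surface, if the arm or the gripper's body presses on something with over 40 N, if the wrist force passes 120 N, or if a joint passes its speed limit or range.

## Robot

A 6-joint arm with a two-finger parallel gripper is mounted at the origin on the work surface. World frame = base frame: x ahead of the robot, y to its left, z up, the work surface at z = 0. Lengths are in m, angles in rad, forces in N, time in s.
With the tool pointing down it reaches from about 0.2 to 0.875 m from the base axis. Payload 3.4 kg.
Tool frame: the origin (TCP) lies at the centre of the arm's flange, where the gripper is bolted on; the fingertips stand bot.nose_length ahead of it and the grasp point (between the pads) lies 180 mm ahead of it (bot.nose_length is the distance from the TCP to the fingertips, in m); z points along the fingers, y is the line along which they close (so a half turn about z gives the same grasp; the last joint's range is limited). The gripper opens to 94 mm and grips with 3 to 60 N. Pads are 16 mm wide; open, the fingers measure 119 mm over their backs; the gripper's body (75 mm by 177 mm) begins 78 mm behind the grasp point.
Start: joints at [1.138, 0.276, 1.505, -0, 1.361, -0.121], TCP at [0.176, 0.547, 0.405] pointing down, gripper open.
Joint ranges: [-2.89, 2.89], [-0.75, 2.08], [0.22, 2.7], [-1.18, 4.32], [0.11, 2.71], [-2.7, 2.7]. Speed limits (rad/s): [2.57, 2.57, 3.14, 3.14, 3.14, 3.14].

## Interface

Orientations are given as a 3x3 rotation matrix whose columns are the frame's x, y, z axes.
In Python, from rig import bot gives the robot as it stands.
- The arm moves only by the tool play_rows, never from a script. Its argument "commands" is a list that holds one entry, the list of rows, each a list of 7 numbers: the shift along the tool's x, y, z in mm, then the turn, a rotation vector about the tool's x, y, z in degrees, then the closure, from -1 (fully open) to 1 (shut). In form: [[[x, y, z, rx, ry, rz, grip], ...]]. A call has 1 to 20 rows; each row shifts and turns the commanded pose from where the row before left it, along the tool's axes as they then stand; what a row does not reach is not made up. A row lasts 1/12 s, in which the tool goes at most 41.7 mm and 7.16 degrees, less where a joint would pass 70% of its speed; a pose out of reach is approached as far as the arm can. A call is refused whole if a number of a shift passes 41.7 or a number of a turn 7.16, either way. A call with a gripper value outside its range is refused whole. The fingers move at their own pace and stop on an object; the grip force is fixed at half the most. Time passes only in rows, so rows that do not move let the fingers close. It gives the time, the measured TCP pose, the force, the opening and the grip force at its end, in the units of the state.
- bot.get_state(): the state, without advancing time (a new reading comes with each control period).
- bot.read_camera(name): name is "side" or "top" or "wrist"; returns the picture (384x512x3 uint8, red, green, blue); there is no depth.
- bot.get_calibration(name): a dict with "vertical_fov" (degrees; the focal length in pixels is half the picture's height over the tangent of half this angle, whatever the lens; pixels are square), "cx", "cy" (the principal point, pixels), "view" (4x4, takes a point from world to camera coordinates). Camera axes: x right, y down, z forward; pixel columns grow to the right and rows downward; lengths in m; the calibration is good to about 2 mm. A picture is of the moment at which its call begins: read the wrist's pose just before it. get_calibration takes no time and is no camera call; for the wrist camera it gives the pose at the moment of the call.
- bot.job_done(): hands the job in; it is judged then, once.
The state is a dict: "time_s": time; "joint_pos": joint angles; "joint_velocities": joint speeds; "effort": joint torques, N m; "eef_pos": TCP position; "eef_rot": TCP orientation; "force": force on the tool from outside, world axes, zero at the start; "wrist_torque": the same for the moment, N m; "opening": finger opening in m; "gripper_force": force on a finger pad.
Only numpy, scipy, OpenCV 4.12 (cv2) and the standard library are available. Lean on these libraries where they do the work, as an engineer would, in place of code of your own. Each camera call takes 0.05 s, during which the arm holds its last target. There are 200 camera calls.

## Working session

There is one attempt and no reset: what is moved stays moved. The work goes in short steps, Python scripts to look and compute and a tool call to move; the robot and the scene stay as the last step left them, time stands still between calls to the robot, and variables do not carry over. Pictures are saved under pics/ and viewed, at most 10 in all, crops included, and the job is handed in when it is done.

Besides the shell and the picture viewer there is one more tool, called after ">>>" as name(argument=value, ...) on one line, values as JSON. play_rows: Moves the arm, as the interface text tells. Its arguments: {"type":"object","properties":{"commands":{"type":"array","items":{"type":"array","items":{"type":"array","items":{"type":"number"}}}}},"required":["commands"]}

```bash
mkdir -p pics; python3 - <<'E'
from rig import bot
import cv2,numpy as np
s=bot.get_state();print(s['time_s'],s['eef_pos'],np.round(s['eef_rot'],3),s['opening'],bot.nose_length)
for n in("top","side"):
    im=bot.read_camera(n);cv2.imwrite(f"pics/{n}0.png",im[:,:,::-1])
    c=bot.get_calibration(n);print(n,c['vertical_fov'],c['cx'],c['cy'],np.round(c['view'],3).tolist(), {k:v for k,v in c.items() if k not in('view',)})
E
```

```text
0.0 [0.1763127  0.54707916 0.40381491] [[-0.952  0.307 -0.001]
 [ 0.307  0.952 -0.002]
 [ 0.    -0.002 -1.   ]] 0.09399174475073353 0.1992
top 45.3405855381033 254.31164060369085 200.72615408076385 [[-0.082, -0.997, -0.003, 0.055], [-0.974, 0.081, -0.21, 0.569], [0.209, -0.014, -0.978, 0.92], [0.0, 0.0, 0.0, 1.0]] {'vertical_fov': 45.3405855381033, 'cx': 254.31164060369085, 'cy': 200.72615408076385}
side 47.53945428127285 251.361455232041 193.10533238589358 [[0.945, -0.327, 0.001, -0.54], [-0.233, -0.673, -0.702, 0.218], [0.23, 0.663, -0.713, 0.945], [0.0, 0.0, 0.0, 1.0]] {'vertical_fov': 47.53945428127285, 'cx': 251.361455232041, 'cy': 193.10533238589358}
```

View pics/top0.png

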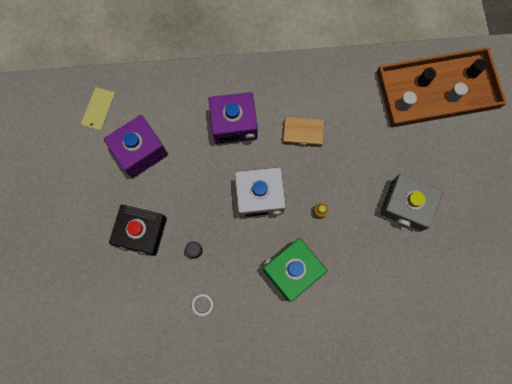

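View pics/side0.png

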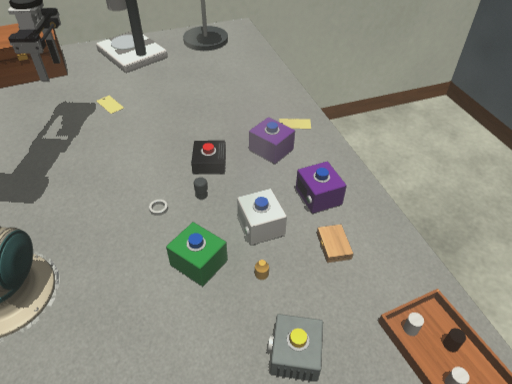

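Top view: candidates for the camera button are white unit (260,188), purple (132,140) and (232,111), green (296,269). I choose the white one; red is at (135,229) and yellow at (417,199), each the only one of its colour.

```bash
cat > h.py <<'E'
import cv2,numpy as np
def mask(im,col):
    h=cv2.cvtColor(im,cv2.COLOR_RGB2HSV); H,S,V=h[...,0],h[...,1],h[...,2]
    r={'red':((H<6)|(H>174)),'yellow':(H>25)&(H<34),'blue':(H>103)&(H<120)}[col]
    return (r&(S>170)&(V>70)).astype(np.uint8)
def blob(im,col,near,rad=20):
    n,l,st,c=cv2.connectedComponentsWithStats(mask(im,col))
    k=[i for i in range(1,n) if st[i,4]>15 and np.hypot(*(c[i]-near))<rad]
    return [(c[i].round(2).tolist(),st[i].tolist()) for i in k]
def ray(c,uv,z):
    f=192/np.tan(np.radians(c['vertical_fov'])/2);V=np.array(c['view'])
    d=V[:3,:3].T@np.array([(uv[0]-c['cx'])/f,(uv[1]-c['cy'])/f,1]);o=-V[:3,:3].T@V[:3,3]
    return o+d*(z-o[2])/d[2]
def proj(c,p):
    f=192/np.tan(np.radians(c['vertical_fov'])/2);V=np.array(c['view']);q=V[:3,:3]@p+V[:3,3]
    return np.array([c['cx'],c['cy']])+f*q[:2]/q[2]
E
python3 - <<'E'
from rig import bot
from h import *
P={'top':[('red',(135,229),.061),('yellow',(417,199),.076),('blue',(260,188),.091)],
'side':[('red',(208,148),.061),('yellow',(299,338),.076),('blue',(261,204),.091)]}
for n in P:
    im=cv2.imread(f'pics/{n}0.png')[:,:,::-1].copy();c=bot.get_calibration(n)
    for col,uv,z in P[n]:
        for b in blob(im,col,uv,12): print(n,col,b,ray(c,b[0],z).round(4))
im=cv2.imread('pics/top0.png');cv2.imwrite('pics/crop0.png',cv2.resize(im[150:300,220:330],None,fx=4,fy=4))
E
```

```text
top red ([134.21, 227.61], [127, 221, 15, 14, 168]) [0.535  0.2648 0.061 ]
top yellow ([416.68, 198.43], [410, 192, 15, 14, 165]) [ 0.5451 -0.3316  0.076 ]
top blue ([258.96, 187.64], [253, 182, 13, 14, 125]) [ 0.5922 -0.0036  0.091 ]
side red ([207.46, 146.3], [203, 143, 11, 7, 57]) [0.5354 0.2668 0.061 ]
```

View pics/crop0.png

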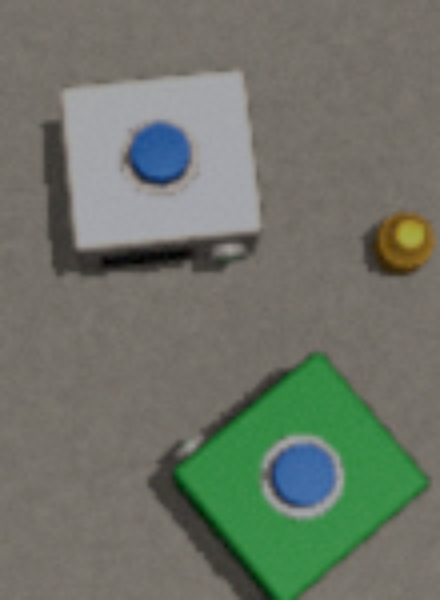

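The crop confirms it: white box with a dark screen on its face (button at crop (160,153)); the green look-alike sits below it. Next I check the tall things near the path and work out the first move.

```bash
cat >> h.py <<'E'
def go(bot,p,tipz):
    s=bot.get_state();t=np.array([p[0],p[1],tipz+bot.nose_length])
    R=np.array(s['eef_rot']);print('t',s['time_s'],'pos',np.round(s['eef_pos'],4),'tipz',round(s['eef_pos'][2]-bot.nose_length,4),'tilt',R[:,2].round(4),'F',np.round(s['force'],2),'move mm',(R.T@(t-s['eef_pos'])*1000).round(1))
E
python3 - <<'E'
from rig import bot
from h import *
c=bot.get_calibration('side')
for uv in[(135,65),(205,40),(0,330),(60,290),(20,80)]:print(uv,ray(c,uv,0).round(3))
im=cv2.imread('pics/side0.png')[:,:,::-1].copy()
for q in((299,338),(261,204)):print(im[q[1],q[0]],cv2.cvtColor(im[q[1]:q[1]+1,q[0]:q[0]+1],cv2.COLOR_RGB2HSV))
go(bot,(.535,.265),.13)
E
```

```text
(135, 65) [0.419 0.891 0.   ]
(205, 40) [0.718 1.    0.   ]
(0, 330) [-0.    -0.089  0.   ]
(60, 290) [ 0.118 -0.031  0.   ]
(20, 80) [0.015 0.919 0.   ]
[224 226  82] [[[ 30 162 226]]]
[ 81 112 182] [[[111 142 182]]]
t 0.1 pos [0.1763 0.5471 0.4039] tipz 0.2047 tilt [-7.0e-04 -1.5e-03 -1.0e+00] F [-0.03 -0.21  0.04] move mm [-427.9 -158.4   74.9]
```

>>> play_rows(commands=[[[-15,-6,2,0,0,0,1],[-30,-11,5,0,0,0,1],[-33,-12,6,0,0,0,1],[-33,-12,6,0,0,0,1],[-33,-12,6,0,0,0,1],[-33,-12,6,0,0,0,1],[-33,-12,6,0,0,0,1],[-33,-12,6,0,0,0,1],[-33,-12,6,0,0,0,1],[-33,-12,6,0,0,0,1],[-33,-12,6,0,0,0,1],[-33,-12,6,0,0,0,1],[-33,-12,5,0,0,0,1],[-30,-11,3,0,0,0,1],[-20,-8,0,0,0,0,1],[0,0,0,0,0,0,1],[0,0,0,0,0,0,1]]])

```text
time_s: 1.52
eef_pos: [0.5613, 0.2461, 0.3289]
eef_rot: [[-0.951, 0.309, -0.002], [0.309, 0.951, 0.0], [0.002, -0.0, -1.0]]
force: [-0.4, 0.8, -0.7]
opening: 0.0003
gripper_force: 0.0
```

```bash
python3 - <<'E'
from rig import bot
from h import *
go(bot,(.535,.265),.07)
print(bot.get_state()['opening'])
c=bot.get_calibration('wrist');im=bot.read_camera('wrist');cv2.imwrite('pics/w1.png',im[:,:,::-1])
p=proj(c,np.array([.535,.265,.061]));print(p)
for b in blob(im,'red',p,60): print(b,ray(c,b[0],.061))
s=bot.get_state();print('tip px',proj(c,s['eef_pos']+s['eef_rot']@np.array([0,0,bot.nose_length])))
E
```

```text
t 1.5167 pos [0.5613 0.2461 0.3289] tipz 0.1297 tilt [-1.8e-03  1.0e-04 -1.0e+00] F [-0.42  0.81 -0.7 ] move mm [30.7  9.9 59.7]
0.00032770651243928424
[260.24715775 172.80418724]
([263.07, 172.06], [247, 155, 32, 33, 773]) [0.53514184 0.26765019 0.061     ]
tip px [249.94909188 231.51432897]
```

View pics/w1.png

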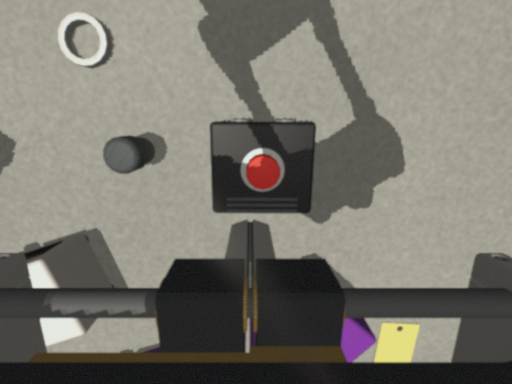

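Wrist view: red button at (263,172), closed fingertips at (250,230), about 30 mm past it. The estimate holds: (0.535, 0.267). I'll move over it and down to just above.

>>> play_rows(commands=[[[15,6,10,0,0,0,1],[16,6,15,0,0,0,1],[0,0,15,0,0,0,1],[0,0,12,0,0,0,1],[0,0,9,0,0,0,1],[0,0,2,0,0,0,1],[0,0,0,0,0,0,1],[0,0,0,0,0,0,1]]])

```text
time_s: 2.23
eef_pos: [0.5349, 0.2683, 0.2672]
eef_rot: [[-0.952, 0.306, 0.001], [0.306, 0.952, 0.0], [-0.001, 0.001, -1.0]]
force: [-0.2, -0.8, 0.2]
opening: 0.0004
gripper_force: 0.0
```

```bash
python3 - <<'E'
from rig import bot
from h import *
go(bot,(.535,.267),.051)
E
```

```text
t 2.2333 pos [0.5349 0.2683 0.2672] tipz 0.068 tilt [ 7.e-04  5.e-04 -1.e+00] F [-0.19 -0.77  0.2 ] move mm [-0.5 -1.2 17. ]
```

>>> play_rows(commands=[[[0,-1,2,0,0,0,1],[0,0,2,0,0,0,1],[0,0,1,0,0,0,1],[0,0,1,0,0,0,1],[0,0,1,0,0,0,1],[0,0,1,0,0,0,1],[0,0,1,0,0,0,1],[0,0,1,0,0,0,1],[0,0,1,0,0,0,1],[0,0,1,0,0,0,1],[0,0,0,0,0,0,1]]])

```text
time_s: 3.15
eef_pos: [0.5348, 0.2668, 0.2545]
eef_rot: [[-0.952, 0.307, 0.0], [0.307, 0.952, -0.0], [-0.0, 0.0, -1.0]]
force: [0.5, -1.2, 2.4]
opening: 0.0007
gripper_force: 1.0
```

>>> play_rows(commands=[[[0,0,1,0,0,0,1],[0,0,1,0,0,0,1],[0,0,1,0,0,0,1],[0,0,0,0,0,0,1],[0,0,0,0,0,0,1]]])

```text
time_s: 3.57
eef_pos: [0.5348, 0.2669, 0.2516]
eef_rot: [[-0.952, 0.307, 0.0], [0.307, 0.952, -0.0], [-0.0, 0.0, -1.0]]
force: [0.6, -0.1, 2.1]
opening: 0.0005
gripper_force: 1.0
```

>>> play_rows(commands=[[[0,0,1,0,0,0,1],[0,0,0,0,0,0,1],[0,0,0,0,0,0,1]]])

```text
time_s: 3.82
eef_pos: [0.5347, 0.2668, 0.2509]
eef_rot: [[-0.952, 0.307, 0.0], [0.307, 0.952, 0.0], [-0.0, 0.0, -1.0]]
force: [-0.0, -0.6, 3.8]
opening: 0.0006
gripper_force: 1.9
```

>>> play_rows(commands=[[[0,0,1,0,0,0,1],[0,0,0.6,0,0,0,1],[0,0,0,0,0,0,1],[0,0,0,0,0,0,1]]])

```text
time_s: 4.15
eef_pos: [0.5347, 0.2668, 0.2497]
eef_rot: [[-0.952, 0.307, 0.001], [0.307, 0.952, 0.0], [-0.001, 0.0, -1.0]]
force: [-0.8, -2.8, 7.2]
opening: 0.0005
gripper_force: 3.4
```

>>> play_rows(commands=[[[0,0,-3,0,0,0,1],[0,0,-10,0,0,0,1],[0,0,-20,0,0,0,1],[0,0,-30,0,0,0,1],[0,0,-30,0,0,0,1],[0,0,-17,0,0,0,1]]])

```text
time_s: 4.65
eef_pos: [0.5348, 0.2673, 0.3623]
eef_rot: [[-0.952, 0.307, 0.003], [0.307, 0.952, 0.002], [-0.002, 0.003, -1.0]]
force: [0.5, 0.4, -0.1]
opening: 0.0004
gripper_force: 0.0
```

>>> play_rows(commands=[[[-7,-17,0,0,0,0,1],[-14,-34,0,0,0,0,1],[-14,-34,0,0,0,0,1],[-14,-34,0,0,0,0,1],[-14,-34,0,0,0,0,1],[-14,-34,0,0,0,0,1],[-14,-34,0,0,0,0,1],[-14,-34,0,0,0,0,1],[-14,-34,0,0,0,0,1],[-14,-34,0,0,0,0,1],[-14,-34,0,0,0,0,1],[-14,-34,0,0,0,0,1],[-14,-34,0,0,0,0,1],[-14,-34,0,0,0,0,1],[-14,-34,0,0,0,0,1],[-14,-34,0,0,0,0,1],[-14,-34,0,0,0,0,1],[-7,-17,0,0,0,0,1],[0,0,0,0,0,0,1],[0,0,0,0,0,0,1]]])

```text
time_s: 6.32
eef_pos: [0.5836, -0.3569, 0.3583]
eef_rot: [[-0.951, 0.309, -0.001], [0.309, 0.951, 0.002], [0.001, 0.002, -1.0]]
force: [0.1, 1.0, -0.1]
opening: 0.0002
gripper_force: 0.0
```

```bash
python3 - <<'E'
from rig import bot
from h import *
c=bot.get_calibration('wrist');im=bot.read_camera('wrist');cv2.imwrite('pics/w2.png',im[:,:,::-1])
p=proj(c,np.array([.545,-.3316,.076]));print(p)
for b in blob(im,'yellow',p,90):
    q=ray(c,b[0],.076);print(b,q);go(bot,q,.083)
im=bot.read_camera('top');cv2.imwrite('pics/top2.png',im[:,:,::-1]);
a=cv2.imread('pics/top0.png')
cv2.imwrite('pics/cmp.png',cv2.resize(np.hstack([a[190:270,95:215],im[190:270,95:215,::-1]]),None,fx=3,fy=3))
for n,w in((0,a[:,:,::-1].copy()),(1,im)):print(blob(w,'red',(135,229)))
E
```

```text
[261.50704963 155.83150284]
([264.54, 151.14], [248, 140, 30, 25, 234]) [ 0.54167137 -0.32755312  0.076     ]
t 6.3667 pos [ 0.5837 -0.3557  0.3585] tipz 0.1593 tilt [-8.0e-04  2.4e-03 -1.0e+00] F [ 0.55 -0.06  0.29] move mm [48.5 13.7 76.4]
[([134.21, 227.61], [127, 221, 15, 14, 168])]
[([135.15, 228.14], [129, 222, 14, 13, 142])]
```

View pics/w2.png

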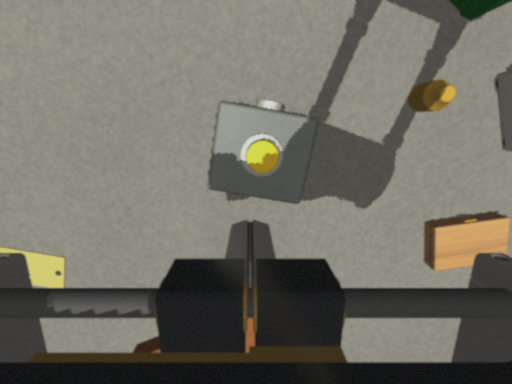

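View pics/cmp.png

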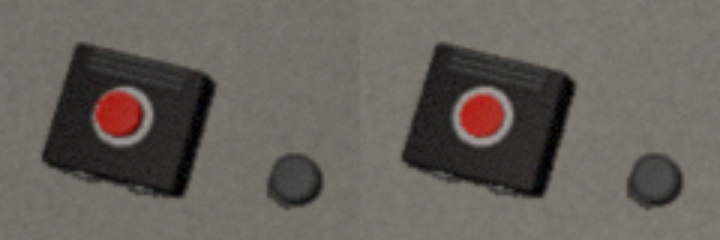

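Comparison: red is down in its ring and the unit hasn't moved. Wrist view: the whole yellow disc is centred near (262,157), matching (0.545,-0.332); the mask was cut by a shadow.

>>> play_rows(commands=[[[11,3,10,0,0,0,1],[20,5,15,0,0,0,1],[13,3,17,0,0,0,1],[0,0,16,0,0,0,1],[0,0,12,0,0,0,1],[0,0,5,0,0,0,1],[0,0,0,0,0,0,1],[0,0,0,0,0,0,1],[0,0,0,0,0,0,1]]])

```text
time_s: 7.17
eef_pos: [0.5459, -0.332, 0.2851]
eef_rot: [[-0.952, 0.306, 0.002], [0.306, 0.952, -0.001], [-0.002, -0.0, -1.0]]
force: [-0.0, -0.4, -1.2]
opening: 0.0004
gripper_force: 0.0
```

```bash
python3 - <<'E'
from rig import bot
from h import *
go(bot,(.545,-.332),.066)
E
```

```text
t 7.1667 pos [ 0.5459 -0.332   0.2851] tipz 0.0859 tilt [ 1.6e-03 -9.0e-04 -1.0e+00] F [-0.04 -0.39 -1.2 ] move mm [ 0.9 -0.3 19.9]
```

>>> play_rows(commands=[[[1,0,2,0,0,0,1],[0,0,2,0,0,0,1],[0,0,2,0,0,0,1],[0,0,1,0,0,0,1],[0,0,1,0,0,0,1],[0,0,1,0,0,0,1],[0,0,1,0,0,0,1],[0,0,1,0,0,0,1],[0,0,1,0,0,0,1],[0,0,1,0,0,0,1],[0,0,1,0,0,0,1],[0,0,1,0,0,0,1],[0,0,1,0,0,0,1],[0,0,1,0,0,0,1],[0,0,0,0,0,0,1],[0,0,0,0,0,0,1]]])

```text
time_s: 8.5
eef_pos: [0.5444, -0.332, 0.2669]
eef_rot: [[-0.952, 0.307, -0.0], [0.307, 0.952, 0.0], [0.0, 0.0, -1.0]]
force: [-0.7, 0.1, 0.4]
opening: 0.0005
gripper_force: 0.9
```

>>> play_rows(commands=[[[0,0,1,0,0,0,1],[0,0,1,0,0,0,1],[0,0,0,0,0,0,1],[0,0,0,0,0,0,1]]])

```text
time_s: 8.83
eef_pos: [0.5444, -0.332, 0.2654]
eef_rot: [[-0.952, 0.307, 0.0], [0.307, 0.952, -0.0], [-0.0, -0.0, -1.0]]
force: [-1.5, 0.9, 5.1]
opening: 0.0007
gripper_force: 2.5
```

Tip at 0.0662, 5.1 N; a little more to be sure.

>>> play_rows(commands=[[[0,0,1,0,0,0,1],[0,0,0.2,0,0,0,1],[0,0,0,0,0,0,1],[0,0,0,0,0,0,1]]])

```text
time_s: 9.17
eef_pos: [0.5444, -0.332, 0.2647]
eef_rot: [[-0.952, 0.307, 0.0], [0.307, 0.952, -0.0], [-0.0, -0.0, -1.0]]
force: [-2.1, 1.8, 6.7]
opening: 0.0004
gripper_force: 3.4
```

>>> play_rows(commands=[[[0,0,-3,0,0,0,1],[0,0,-10,0,0,0,1],[0,0,-20,0,0,0,1],[0,0,-30,0,0,0,1],[0,0,-30,0,0,0,1],[0,0,-7,0,0,0,1]]])

```text
time_s: 9.67
eef_pos: [0.5455, -0.3326, 0.3692]
eef_rot: [[-0.952, 0.307, 0.008], [0.307, 0.952, -0.005], [-0.009, -0.003, -1.0]]
force: [1.6, -0.5, 0.5]
opening: 0.0005
gripper_force: 0.0
```

>>> play_rows(commands=[[[0,12,0,0,0,0,1],[1,30,0,0,0,0,1],[1,30,0,0,0,0,1],[1,30,0,0,0,0,1],[1,30,0,0,0,0,1],[1,30,0,0,0,0,1],[1,30,0,0,0,0,1],[1,30,0,0,0,0,1],[1,30,0,0,0,0,1],[1,30,0,0,0,0,1],[1,30,0,0,0,0,1],[0,15,0,0,0,0,1],[0,0,0,0,0,0,1],[0,0,0,0,0,0,1],[0,0,0,0,0,0,1]]])

```text
time_s: 10.92
eef_pos: [0.6348, -0.0185, 0.3631]
eef_rot: [[-0.952, 0.307, -0.002], [0.307, 0.952, -0.001], [0.001, -0.001, -1.0]]
force: [-0.4, 1.2, 0.2]
opening: 0.0007
gripper_force: 0.0
```

```bash
python3 - <<'E'
from rig import bot
from h import *
c=bot.get_calibration('wrist');im=bot.read_camera('wrist');cv2.imwrite('pics/w3.png',im[:,:,::-1])
p=proj(c,np.array([.592,-.0036,.091]));print(p)
for b in blob(im,'blue',p,50):
    q=ray(c,b[0],.091);print(b,q);go(bot,q,.1)
go(bot,(.592,-.0036),.1)
im=bot.read_camera('top');cv2.imwrite('pics/top3.png',im[:,:,::-1]);
a=cv2.imread('pics/top0.png')
cv2.imwrite('pics/cmp2.png',cv2.resize(np.hstack([a[160:240,370:460],im[160:240,370:460,::-1]]),None,fx=3,fy=3))
for n,w in((0,a[:,:,::-1].copy()),(1,im)):print(blob(w,'yellow',(417,199)))
E
```

```text
[250.77052092 156.18779041]
([252.7, 167.28], [240, 158, 26, 15, 105]) [ 0.60224454 -0.00503216  0.091     ]
t 10.9667 pos [ 0.6349 -0.0189  0.3634] tipz 0.1642 tilt [-1.1e-03 -6.0e-04 -1.0e+00] F [ 0.11  0.49 -0.07] move mm [35.3  3.2 64.2]
t 10.9667 pos [ 0.6349 -0.0189  0.3634] tipz 0.1642 tilt [-1.1e-03 -6.0e-04 -1.0e+00] F [ 0.11  0.49 -0.07] move mm [45.5  1.4 64.2]
[([416.68, 198.43], [410, 192, 15, 14, 165])]
[([415.24, 199.19], [408, 193, 15, 13, 151])]
```

View pics/w3.png

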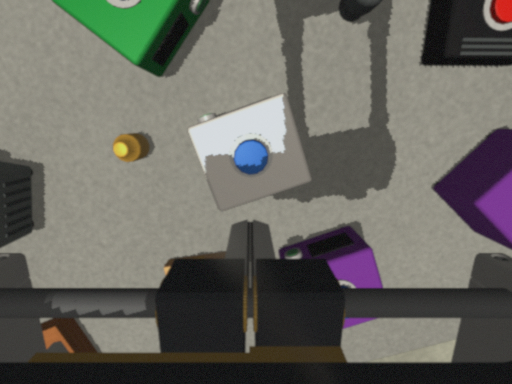

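View pics/cmp2.png

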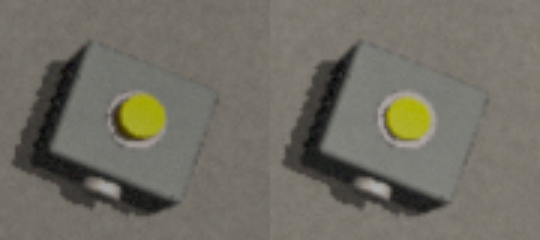

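Comparison: yellow is down in its ring, unit unmoved. Wrist view: the blue disc on the white unit is centred at (251,156), as predicted for (0.592,-0.004).

>>> play_rows(commands=[[[11,0,8,0,0,0,1],[20,1,14,0,0,0,1],[14,0,14,0,0,0,1],[0,0,14,0,0,0,1],[0,0,8,0,0,0,1],[0,0,4,0,0,0,1],[0,0,0,0,0,0,1],[0,0,0,0,0,0,1],[0,0,0,0,0,0,1]]])

```text
time_s: 11.77
eef_pos: [0.5934, -0.0034, 0.3026]
eef_rot: [[-0.952, 0.307, 0.002], [0.307, 0.952, -0.0], [-0.002, 0.0, -1.0]]
force: [-1.0, -0.6, 0.7]
opening: 0.0003
gripper_force: 0.0
```

```bash
python3 - <<'E'
from rig import bot
from h import *
go(bot,(.592,-.0036),.0805)
E
```

```text
t 11.7667 pos [ 0.5934 -0.0034  0.3026] tipz 0.1034 tilt [ 1.7e-03 -2.0e-04 -1.0e+00] F [-1.01 -0.65  0.7 ] move mm [ 1.3 -0.6 22.9]
```

>>> play_rows(commands=[[[1,0,3,0,0,0,1],[0,0,3,0,0,0,1],[0,0,2,0,0,0,1],[0,0,1,0,0,0,1],[0,0,1,0,0,0,1],[0,0,1,0,0,0,1],[0,0,1,0,0,0,1],[0,0,1,0,0,0,1],[0,0,1,0,0,0,1],[0,0,1,0,0,0,1],[0,0,1,0,0,0,1],[0,0,1,0,0,0,1],[0,0,1,0,0,0,1],[0,0,1,0,0,0,1],[0,0,1,0,0,0,1],[0,0,0,0,0,0,1],[0,0,0,0,0,0,1]]])

```text
time_s: 13.18
eef_pos: [0.5917, -0.0026, 0.2817]
eef_rot: [[-0.952, 0.307, -0.0], [0.307, 0.952, 0.0], [0.0, 0.0, -1.0]]
force: [-0.8, 0.8, 2.0]
opening: 0.0003
gripper_force: 0.9
```

>>> play_rows(commands=[[[0,0,1,0,0,0,1],[0,0,0.5,0,0,0,1],[0,0,0,0,0,0,1],[0,0,0,0,0,0,1]]])

```text
time_s: 13.52
eef_pos: [0.5917, -0.0026, 0.2806]
eef_rot: [[-0.952, 0.307, 0.0], [0.307, 0.952, 0.0], [-0.0, 0.0, -1.0]]
force: [-1.1, 1.1, 4.3]
opening: -0.0
gripper_force: 2.2
```

>>> play_rows(commands=[[[0,0,1,0,0,0,1],[0,0,0.2,0,0,0,1],[0,0,0,0,0,0,1],[0,0,0,0,0,0,1]]])

```text
time_s: 13.85
eef_pos: [0.5917, -0.0026, 0.2797]
eef_rot: [[-0.952, 0.307, 0.0], [0.307, 0.952, 0.0], [-0.0, 0.0, -1.0]]
force: [-2.1, 0.2, 6.8]
opening: 0.0008
gripper_force: 3.3
```

>>> play_rows(commands=[[[0,0,-3,0,0,0,1],[0,0,-10,0,0,0,1],[0,0,-20,0,0,0,1],[0,0,-30,0,0,0,1],[0,0,-30,0,0,0,1],[0,0,-25,0,0,0,1],[10,20,0,0,0,0,1],[20,30,0,0,0,0,1],[20,30,0,0,0,0,1],[20,30,0,0,0,0,1],[20,30,0,0,0,0,1],[20,30,0,0,0,0,1],[10,20,0,0,0,0,1],[0,0,0,0,0,0,1],[0,0,0,0,0,0,1],[0,0,0,0,0,0,1]]])

```text
time_s: 15.18
eef_pos: [0.5361, 0.2144, 0.3972]
eef_rot: [[-0.952, 0.307, 0.001], [0.307, 0.952, -0.001], [-0.001, -0.001, -1.0]]
force: [0.2, -0.0, 0.2]
opening: 0.0002
gripper_force: 0.0
```

```bash
python3 - <<'E'
from rig import bot
from h import *
im=bot.read_camera('top');a=cv2.imread('pics/top0.png')
cv2.imwrite('pics/cmp3.png',cv2.resize(np.vstack([np.hstack([a[150:230,215:335],im[150:230,215:335,::-1]]),cv2.resize(im[:,:,::-1],(240,180))]),None,fx=3,fy=3)[:600])
cv2.imwrite('pics/top4.png',im[:,:,::-1])
for w in(a[:,:,::-1].copy(),im):print(blob(w,'blue',(260,188)))
E
```

```text
[([258.96, 187.64], [253, 182, 13, 14, 125])]
[([258.78, 187.61], [253, 183, 13, 12, 98])]
```

View pics/cmp3.png

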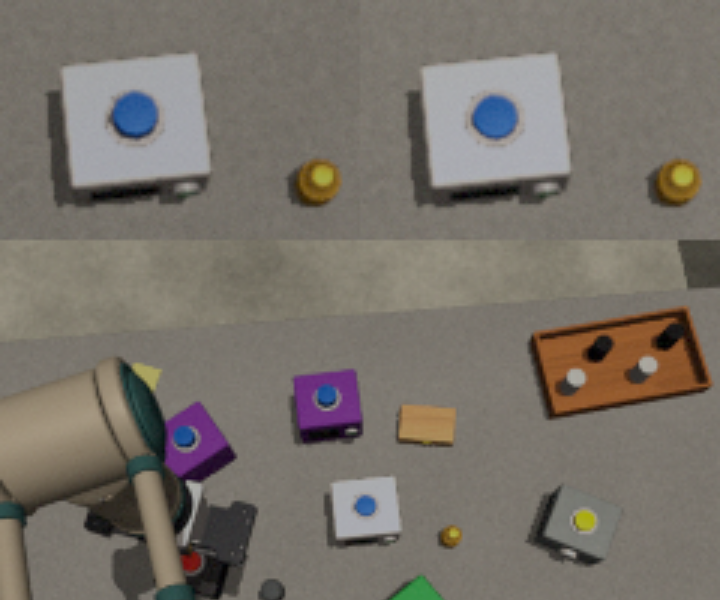

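The blue button now sits centred in its ring, the units are unmoved, and the arm is about 145 mm clear. Handing in.

```bash
python3 -c "
from rig import bot
print(bot.job_done())"
```

```text
the job is handed in; nothing more can be done
None
```

I pressed the red, yellow and blue buttons fully in, in that order, each reaching its stop at about 7 N. The camera pictures showed the units unmoved. The arm finished clear of everything at about 15 s, and the job is handed in; no verdict came back.

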